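Swing the long bar blank against its stop

ROBOT

A 6-joint arm with a two-finger parallel gripper is mounted at the origin on a cart in front of the work surface, level with it; the furniture and walls round the work are solid. World frame = base frame: x ahead of the robot, y to its left, z up, the work surface at z = 0. Lengths are in m, angles in degrees, forces in N, time in s.
With the tool pointing down it reaches from about 0.275 to 0.775 m from the base axis. Payload 14.6 kg.
Tool frame: the origin (TCP) lies at the very end of the fingers, on their centre line; the grasp point (between the pads) lies 19 mm behind it; z points along the fingers, y is the line along which they close (so a half turn about z gives the same grasp; the last joint's range is limited). The gripper opens to 85 mm and grips with 20 to 120 N. Pads are 22 mm wide; open, the fingers measure 114 mm over their backs; the gripper's body (76 mm by 85 mm) begins 54 mm behind the grasp point. The pads swing forward as they close: fully open they stand 13 mm farther back than shut.
Start: joints at [-83.211, 15.075, -2.767, 72.158, 0, 81.102], TCP at [0.142, -0.505, 0.231] pointing down, gripper open.
Joint ranges: [-151.79, 151.79], [-50.71, 97.33], [-67.44, 78.34], [-121.81, 120.89], [-77.56, 73.72], [-180, 180]. Speed limits (degrees/s): [108.29, 108.29, 147.25, 159.86, 180, 180].

INTERFACE

Orientations are given as a 3x3 rotation matrix whose columns are the frame's x, y, z axes.
In Python, from cell import state, snapshot, calibration, robot gives the robot as it stands.
- The arm moves only by the tool move_arm, never from a script. Its argument "motion" is a list of rows, each an object of numbers: "x", "y", "z": the shift along the tool's x, y, z in mm; "spin": the turn about the tool's z in degrees. A call has 1 to 20 rows; each row is the pose to reach, as a shift and turn from the pose commanded when the call began, along the tool's axes at that moment; what a row does not reach only later rows make up. A row lasts 1/8 s, in which the tool goes at most 62.5 mm and 10.7 degrees, less where a joint would pass 70% of its speed; a pose out of reach is approached as far as the arm can. A call with a gripper value outside its range is refused whole. "fingers" is the finger opening in mm, from 0 to 85.4, set as the call begins (left out, the last holds). The fingers move at their own pace and stop on an object; the grip force is fixed at half the most. Time passes only in rows, so rows that repeat a pose let the fingers close. It gives the time, the measured TCP pose, the force, the opening and the grip force at its end, in the units of the state.
- state(): the state, without advancing time (a new reading comes with each control period).
- snapshot(name): name is "scene" or "top" or "wrist"; returns the picture (480x640x3 uint8, red, green, blue); there is no depth.
- calibration(name): a dict with "K" (3x3 intrinsics, pixels), "rvec" (rotation vector, rad) and "tvec" (3), from world to camera coordinates, as OpenCV has them. Camera axes: x right, y down, z forward; pixel columns grow to the right and rows downward; lengths in m; the calibration is good to about 2 mm. A picture is of the moment at which its call begins: read the wrist's pose just before it. calibration takes no time and is no camera call; for the wrist camera it gives the pose at the moment of the call.
- robot.finish_job(): hands the job in; it is judged then, once.
The state is a dict: "time_s": time; "joint_positions": joint angles; "dq": joint speeds; "joint_torque": joint torques, N m; "tcp_pos": TCP position; "orientation": TCP orientation; "ft_force": force on the tool from outside, world axes, zero at the start; "wrist_torque": the same for the moment, N m; "opening": finger opening in m; "gripper_force": force on a finger pad.
Only numpy, scipy, OpenCV 4.12 (cv2) and the standard library are available. Lean on these libraries where they do the work, as an engineer would, in place of code of your own. Each camera call takes 0.05 s, during which the arm holds its last target. There are 200 camera calls.

TASK

Two steel bar blanks sit on the pivot screws of their jig plates, both swung away from the V-block that is their stop. Push the free end of the longer bar round its screw until the bar rests against the V-block on its plate, ready for marking out. Leave the shorter bar as it is.

Things in the scene. Friction and masses are not known exactly. Their poses are not given: they have to be found in the camera images.
- long_bar (a joint): Angle of the longer bar about its upright pivot screw, rad: 0 = lying against the stop, positive = swung away from it, anticlockwise seen from above (starts 0.35 to 0.8, can open to 1.1). It turns stiffly (about 1 N at the free end) and stays where it is left.
- bar_end (a point): Centre of the free end face of the longer bar, half-way up; x points outward along the bar, z up. Plain steel bar, 20 mm wide, its underside 14 mm and its top 34 mm above the cabinet top, reaching from 15 mm behind the screw's axis to 170 mm in front of it. The last 20 mm overhang the plate. The screw's head on it reaches 42 mm above the cabinet top.
- long_jig: Longer bar's jig; origin on its screw's axis, level with the cabinet top; z up, x along the bar when home. Fixed grey plate 10 mm thick: x -30 to 150, y -55 to 45 mm from here. The stop on it is a steel V-block, 45 (x) by 35 mm, top 40 mm above the cabinet top, its middle at x = 105 mm, its face at y = -10 mm, so that it meets the flat side of the bar.
- short_end (a point): Centre of the free end face of the shorter bar, half-way up: a like bar, 110 mm from its screw's axis to its end, on a like but shorter plate (120 mm) with its own V-block. To be left alone. Either jig may stand on the left or on the right.

How it is judged:
By the outcome, as a careful person would: the job done as asked, in the order asked, and still so for the second after the job is handed in, with the robot touching nothing.
It also fails if it takes over 32 s, if anything falls off the work surface, if the arm or the gripper's body presses on something with over 40 N, if the wrist force passes 120 N, or if a joint passes its speed limit or range.

## Working session

There is one attempt and no reset: what is moved stays moved. The work goes in short steps, Python scripts to look and compute and a tool call to move; the robot and the scene stay as the last step left them, time stands still between calls to the robot, and variables do not carry over. Pictures are saved under pics/ and viewed, at most 10 in all, crops included, and the job is handed in when it is done.

Besides the shell and the picture viewer there is one more tool, called by a JSON object that holds its "api" and its "payload". move_arm: Moves the arm, as the interface text tells. Its arguments: {"type":"object","properties":{"motion":{"type":"array"},"fingers":{"type":"number"}},"required":["motion"]}

```bash
mkdir -p pics; python3 - <<'E'
from cell import state,snapshot,calibration
import cv2
s=state();print(s['time_s'],s['tcp_pos'],s['orientation'])
for n in("top","scene"):
    cv2.imwrite(f'pics/{n}0.png',snapshot(n)[:,:,::-1]);print(calibration(n))
E
```

```text
0.0 [ 0.14191806 -0.50515729  0.23081719] [[ 9.62745951e-01  2.70407513e-01 -1.06835583e-04]
 [ 2.70407469e-01 -9.62745370e-01  1.07400306e-03]
 [ 1.87563033e-04 -1.06288124e-03 -9.99999418e-01]]
{'K': array([[468.84097214,   0.        , 318.6716084 ],
       [  0.        , 468.84097214, 240.45211894],
       [  0.        ,   0.        ,   1.        ]]), 'rvec': array([ 2.12249837, -2.13917512,  0.17430812]), 'tvec': array([-0.0158045 ,  0.5889379 ,  0.89102058])}
{'K': array([[607.07588695,   0.        , 319.0485342 ],
       [  0.        , 607.07588695, 247.73073404],
       [  0.        ,   0.        ,   1.        ]]), 'rvec': array([ 2.30285523, -0.53604214,  0.24888188]), 'tvec': array([-0.52214221,  0.20864428,  0.81989436])}
```

View pics/top0.png

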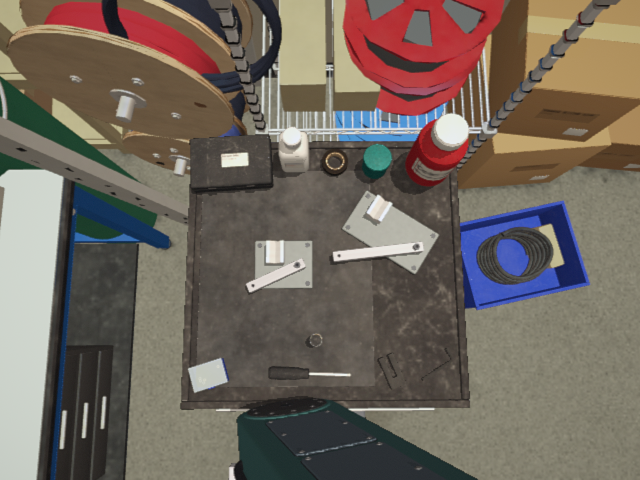

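View pics/scene0.png

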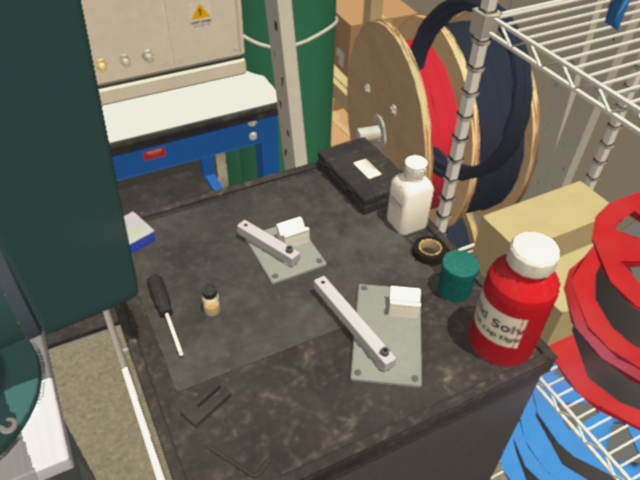

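The top view shows the longer bar on the right jig: free end about (333,257), screw (418,247), V-block (378,207). The shorter bar is on the left, from (248,287) to (298,265). The scene view agrees.

```bash
cat > h.py <<'E'
import numpy as np,cv2
def ray(c,px,z):
    R,_=cv2.Rodrigues(c['rvec']);o=-R.T@c['tvec']
    p=cv2.undistortPoints(np.float32([[px]]),c['K'],None)[0,0]
    d=R.T@np.r_[p,1];return o+d*(z-o[2])/d[2]
E
python3 - <<'E'
from h import *
from cell import calibration,state
im=cv2.imread('pics/top0.png');c=calibration('top')
m=cv2.inRange(cv2.cvtColor(im,cv2.COLOR_BGR2GRAY),190,255)
m[:180]=0;m[320:]=0;m[:,:230]=0;m[:,445:]=0
for k in cv2.findContours(m,cv2.RETR_EXTERNAL,cv2.CHAIN_APPROX_NONE)[0]:
    if cv2.contourArea(k)<60: continue
    r=cv2.minAreaRect(k);print('rect',r)
    P=np.array([ray(c,p,.034 if max(r[1])>40 else .04) for p in cv2.boxPoints(r)]);print(P.round(4), np.linalg.norm(P-np.roll(P,1,0),axis=1).round(4))
print('screw',ray(c,(418,247),.042),'end',ray(c,(333,257),.034))
for p in [(361,191),(438,236),(416,272),(343,231)]: print('plate',ray(c,p,.01).round(4))
print(ray(c,(254,240),.01),ray(c,(466,403),0),ray(c,(464,150),0))
s=state();print(s['ft_force'],s['opening'])
v=im[170:300,230:450];cv2.imwrite('pics/c0.png',cv2.resize(v,None,fx=3.6,fy=3.6,interpolation=2))
E
```

```text
rect ((275.6536560058594, 274.5829162597656), (9.14943790435791, 62.16029739379883), 65.224853515625)
[[0.505  0.1274 0.034 ]
 [0.5569 0.0138 0.034 ]
 [0.5399 0.0061 0.034 ]
 [0.4883 0.1194 0.034 ]] [0.0185 0.1249 0.0187 0.1245]
rect ((378.1514892578125, 250.8255157470703), (9.168886184692383, 90.66695404052734), 83.48019409179688)
[[ 0.5686 -0.0485  0.034 ]
 [ 0.5883 -0.2322  0.034 ]
 [ 0.5695 -0.2335  0.034 ]
 [ 0.55   -0.0503  0.034 ]] [0.0188 0.1848 0.0188 0.1842]
rect ((274.5, 251.5), (21.0, 17.0), 90.0)
[[0.5902 0.0865 0.04  ]
 [0.5899 0.052  0.04  ]
 [0.5471 0.0518 0.04  ]
 [0.5473 0.086  0.04  ]] [0.0429 0.0345 0.0429 0.0342]
rect ((379.07354736328125, 208.0441131591797), (18.00735092163086, 21.60881996154785), 30.963754653930664)
[[ 0.6473 -0.1172  0.04  ]
 [ 0.6862 -0.1411  0.04  ]
 [ 0.6663 -0.1722  0.04  ]
 [ 0.6277 -0.1483  0.04  ]] [0.0367 0.0456 0.0369 0.0455]
screw [ 0.57505259 -0.22050628  0.042     ] end [ 0.55719185 -0.04914588  0.034     ]
plate [ 0.7016 -0.1111  0.01  ]
plate [ 0.6029 -0.27    0.01  ]
plate [ 0.5278 -0.2208  0.01  ]
plate [ 0.6153 -0.0714  0.01  ]
[0.59765563 0.11523551 0.01      ] [ 2.66261124e-01 -3.11339437e-01  1.11022302e-16] [ 0.79479015 -0.3386863   0.        ]
[ 0.46515133 -0.72253186 -1.17645478] 0.08548980297681984
```

View pics/c0.png

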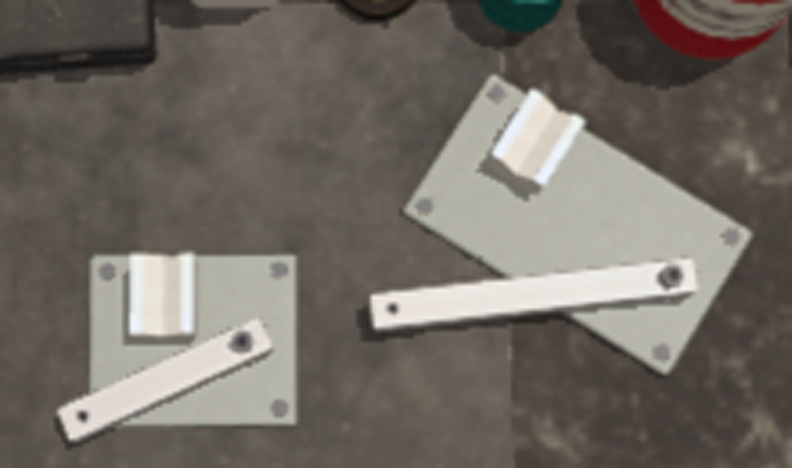

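{"api": "move_arm", "payload": {"motion": [{"x":120,"y":-78,"z":20,"spin":-10},{"x":482,"y":-313,"z":110,"spin":-80},{"x":482,"y":-313,"z":110,"spin":-80},{"x":482,"y":-313,"z":110,"spin":-80},{"x":482,"y":-313,"z":110,"spin":-80},{"x":482,"y":-313,"z":110,"spin":-80},{"x":482,"y":-313,"z":110,"spin":-80},{"x":482,"y":-313,"z":110,"spin":-80},{"x":482,"y":-313,"z":110,"spin":-80},{"x":482,"y":-313,"z":110,"spin":-80},{"x":482,"y":-313,"z":110,"spin":-80},{"x":482,"y":-313,"z":110,"spin":-80},{"x":482,"y":-313,"z":110,"spin":-80},{"x":482,"y":-313,"z":110,"spin":-80},{"x":482,"y":-313,"z":110,"spin":-80},{"x":482,"y":-313,"z":110,"spin":-80},{"x":482,"y":-313,"z":110,"spin":-80},{"x":482,"y":-313,"z":110,"spin":-80}], "fingers": 0}}

```text
time_s: 2.35
tcp_pos: [0.5214, -0.0737, 0.1213]
orientation: [[-0.099, 0.995, -0.0], [0.995, 0.099, 0.0], [0.0, -0.0, -1.0]]
ft_force: [-1.1, 1.2, 0.7]
opening: 0.0002
gripper_force: 0.0
```

```bash
python3 - <<'E'
from h import *
from cell import calibration,state,snapshot
c=calibration('wrist');im=snapshot('wrist')[:,:,::-1];cv2.imwrite('pics/w0.png',im)
np.savez('w0.npz',**c);s=state();print(s['joint_positions'],s['ft_force'])
def pj(p): return cv2.projectPoints(np.float32([p]),c['rvec'],c['tvec'],c['K'],None)[0][0,0].round()
print('screw',pj([.5773,-.218,.042]),'end',pj([.5593,-.0494,.034]),'block',pj([.6375,-.133,.04]),'tcp',pj(s['tcp_pos']))
E
```

```text
[-1.69231027e+01  1.85936801e+01 -1.54026546e+01  5.60050486e+01
 -1.14925315e-03  6.73843210e+01] [0.50555204 0.58825249 0.18413499]
screw [379. 464.] end [387. 209.] block [495. 357.] tcp [317. 310.]
```

View pics/w0.png

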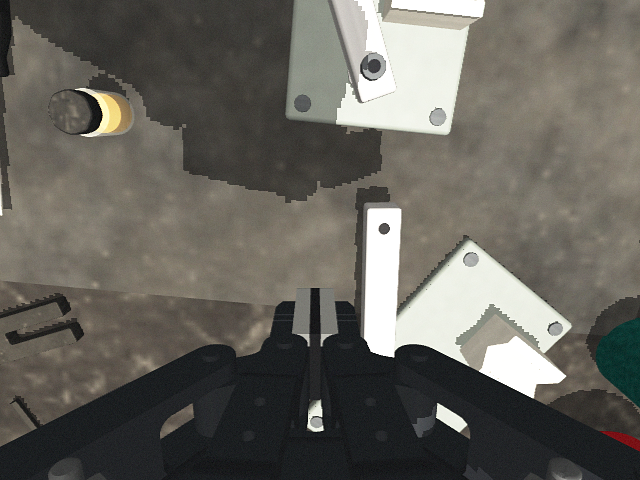

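The wrist view shows the bar end at (383,207), against a prediction of (387,209). The closed fingers are clear of the bar on its left, so I'll descend and start the push.

{"api": "move_arm", "payload": {"motion": [{"z":50},{"z":100},{"z":100},{"x":1,"y":10,"z":100},{"x":1,"y":17,"z":100},{"x":2,"y":23,"z":100,"spin":2.5},{"x":3,"y":30,"z":100,"spin":5},{"x":3,"y":36,"z":100,"spin":7.5},{"x":3,"y":43,"z":100,"spin":10},{"x":3,"y":50,"z":100,"spin":12.5},{"x":2,"y":56,"z":100,"spin":15},{"x":1,"y":63,"z":100,"spin":17.5},{"x":0,"y":70,"z":100,"spin":20},{"x":-1,"y":76,"z":100,"spin":22.5},{"x":-3,"y":82,"z":100,"spin":25},{"x":-5,"y":89,"z":100,"spin":27.5},{"x":-7,"y":95,"z":100,"spin":30},{"x":-8,"y":98,"z":100,"spin":31},{"x":-8,"y":98,"z":100,"spin":31}]}}

```text
validation failed for argument at $.mo...
```

```bash
python3 - <<'E'
from h import *
from cell import calibration,state,snapshot
im=snapshot('top')[:,:,::-1];s=state();print(s['time_s'],s['tcp_pos'],s['ft_force'])
im2=snapshot('scene')[:,:,::-1]
a=cv2.resize(im[170:300,300:450],(600,520),interpolation=2)
cv2.imwrite('pics/t1.png',a);cv2.imwrite('pics/s1.png',cv2.resize(im2[230:400,250:470],None,fx=3,fy=3,interpolation=2))
E
```

```text
2.45 [ 0.52136484 -0.07377177  0.12125606] [-0.02192387 -0.61601262 -0.07759226]
```

View pics/s1.png

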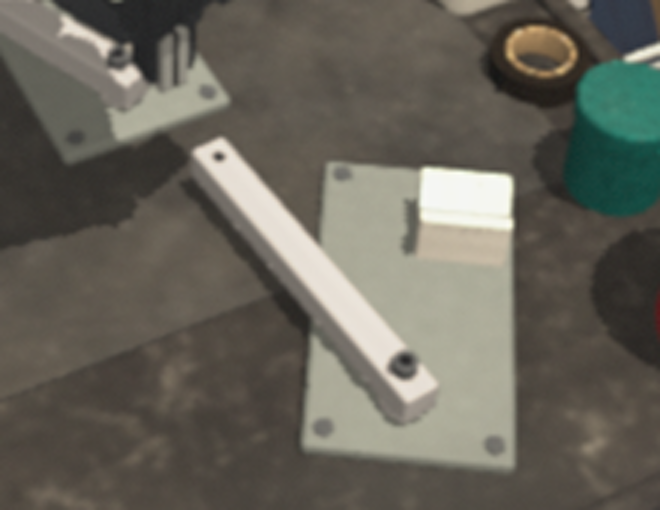

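The move call was rejected before anything moved: time only went from 2.35 to 2.45 s, and the bar is unchanged. My rows left out some keys, so I'll resend them complete.

{"api": "move_arm", "payload": {"motion": [{"x":0,"y":0,"z":50,"spin":0},{"x":0,"y":0,"z":100,"spin":0},{"x":0,"y":0,"z":100,"spin":0},{"x":1,"y":10,"z":100,"spin":0},{"x":1,"y":17,"z":100,"spin":0},{"x":2,"y":23,"z":100,"spin":2.5},{"x":3,"y":30,"z":100,"spin":5},{"x":3,"y":36,"z":100,"spin":7.5},{"x":3,"y":43,"z":100,"spin":10},{"x":3,"y":50,"z":100,"spin":12.5},{"x":2,"y":56,"z":100,"spin":15},{"x":1,"y":63,"z":100,"spin":17.5},{"x":0,"y":70,"z":100,"spin":20},{"x":-1,"y":76,"z":100,"spin":22.5},{"x":-3,"y":82,"z":100,"spin":25},{"x":-5,"y":89,"z":100,"spin":27.5},{"x":-7,"y":95,"z":100,"spin":30},{"x":-8,"y":98,"z":100,"spin":31},{"x":-8,"y":98,"z":100,"spin":31}]}}

```text
time_s: 4.88
tcp_pos: [0.6203, -0.0721, 0.0219]
orientation: [[0.427, 0.904, 0.001], [0.904, -0.427, -0.0], [0.0, 0.001, -1.0]]
ft_force: [-0.2, -0.4, -0.5]
opening: 0.0004
gripper_force: 0.0
```

```bash
python3 - <<'E'
from h import *
from cell import calibration,state,snapshot
im2=snapshot('scene')[:,:,::-1];s=state();print(s['time_s'],s['ft_force'],s['tcp_pos'])
cv2.imwrite('pics/s2.png',cv2.resize(im2[230:400,250:470],None,fx=3,fy=3,interpolation=2))
E
```

```text
4.925 [-1.04482043  0.33110964  0.06113793] [ 0.62002803 -0.07200823  0.02175607]
```

View pics/s2.png

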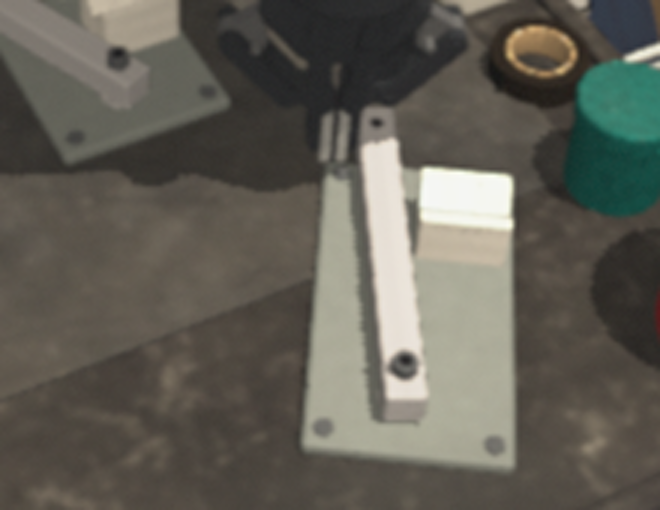

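The long bar has swung most of the way. The finger is at the left of its end, and a narrow gap to the V-block is left around (415,210). I'll approach it gently.

{"api": "move_arm", "payload": {"motion": [{"x":0,"y":3,"z":0,"spin":1},{"x":1,"y":6,"z":0,"spin":2},{"x":1,"y":9,"z":0,"spin":3},{"x":1,"y":11,"z":0,"spin":4},{"x":1,"y":11,"z":0,"spin":4}]}}

```text
time_s: 5.55
tcp_pos: [0.6303, -0.076, 0.0213]
orientation: [[0.49, 0.872, 0.0], [0.872, -0.49, -0.0], [-0.0, 0.0, -1.0]]
ft_force: [-0.2, 0.3, 0.7]
opening: -0.0001
gripper_force: 0.0
```

{"api": "move_arm", "payload": {"motion": [{"x":0,"y":1,"z":0,"spin":0.5},{"x":0,"y":2,"z":0,"spin":1},{"x":0,"y":3,"z":0,"spin":1.2},{"x":0,"y":3,"z":0,"spin":1.2}]}}

```text
time_s: 6.05
tcp_pos: [0.6328, -0.0774, 0.0213]
orientation: [[0.508, 0.861, 0.0], [0.861, -0.508, -0.0], [-0.0, 0.0, -1.0]]
ft_force: [-0.1, 0.1, -0.5]
opening: -0.0001
gripper_force: 0.1
```

{"api": "move_arm", "payload": {"motion": [{"x":0,"y":1,"z":0,"spin":0.4},{"x":0,"y":2,"z":0,"spin":0.8},{"x":0,"y":2,"z":0,"spin":0.8}]}}

```text
time_s: 6.42
tcp_pos: [0.6345, -0.0784, 0.0213]
orientation: [[0.52, 0.854, 0.0], [0.854, -0.52, -0.0], [-0.0, 0.0, -1.0]]
ft_force: [-0.2, 0.5, 0.4]
opening: -0.0002
gripper_force: 0.1
```

{"api": "move_arm", "payload": {"motion": [{"x":0,"y":1,"z":0,"spin":0.3},{"x":0,"y":1.5,"z":0,"spin":0.3},{"x":0,"y":1.5,"z":0,"spin":0.3}]}}

```text
time_s: 6.8
tcp_pos: [0.6357, -0.0791, 0.0213]
orientation: [[0.524, 0.852, 0.0], [0.852, -0.524, -0.0], [-0.0, 0.0, -1.0]]
ft_force: [0.5, 0.6, -0.1]
opening: 0.0
gripper_force: 0.2
```

```bash
python3 - <<'E'
from h import *
from cell import calibration,state,snapshot
im2=snapshot('scene')[:,:,::-1];im=snapshot('top')[:,:,::-1];s=state();print(s['time_s'],s['ft_force'],s['tcp_pos'])
cv2.imwrite('pics/s3.png',np.hstack([cv2.resize(im2[270:400,340:440],(400,520),interpolation=2),cv2.resize(im[170:300,345:445],(400,520),interpolation=2)]))
E
```

```text
6.9 [0.17310719 0.23582336 0.47038518] [ 0.63570296 -0.07912902  0.02128707]
```

View pics/s3.png

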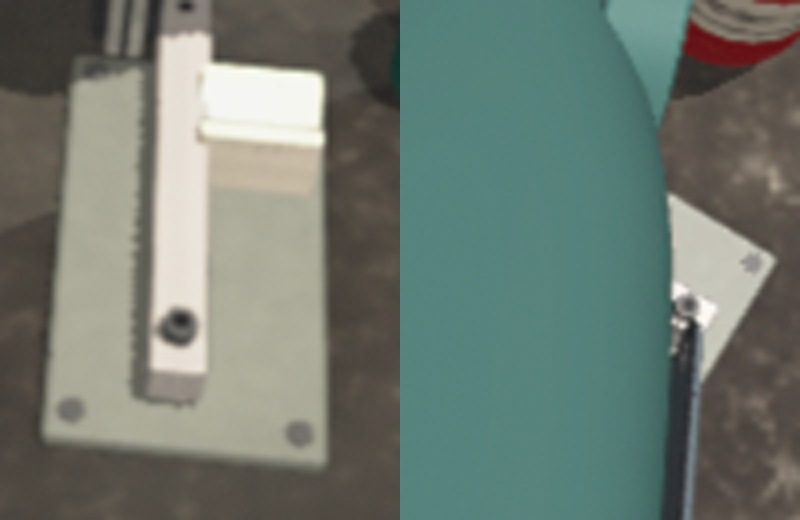

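The bar now appears almost parallel to the plate and at the V-block face (around (205,130)), but no reaction force shows yet. I'll continue in 1 mm steps until I feel the stop.

{"api": "move_arm", "payload": {"motion": [{"x":0,"y":0.5,"z":0,"spin":0},{"x":0,"y":1,"z":0,"spin":0},{"x":0,"y":1,"z":0,"spin":0}]}}

```text
time_s: 7.28
tcp_pos: [0.6365, -0.0796, 0.0213]
orientation: [[0.524, 0.852, -0.0], [0.852, -0.524, 0.0], [-0.0, -0.0, -1.0]]
ft_force: [-0.7, -0.4, 0.2]
opening: 0.0003
gripper_force: 0.3
```

{"api": "move_arm", "payload": {"motion": [{"x":0,"y":0.5,"z":0,"spin":0},{"x":0,"y":1,"z":0,"spin":0},{"x":0,"y":1,"z":0,"spin":0}]}}

```text
time_s: 7.65
tcp_pos: [0.6374, -0.0802, 0.0213]
orientation: [[0.524, 0.852, 0.0], [0.852, -0.524, -0.0], [-0.0, 0.0, -1.0]]
ft_force: [-0.4, 0.8, -0.0]
opening: -0.0003
gripper_force: 0.3
```

{"api": "move_arm", "payload": {"motion": [{"x":0,"y":0.5,"z":0,"spin":0},{"x":0,"y":1,"z":0,"spin":0},{"x":0,"y":1,"z":0,"spin":0}]}}

```text
time_s: 8.02
tcp_pos: [0.6378, -0.0804, 0.0212]
orientation: [[0.524, 0.852, -0.001], [0.852, -0.524, 0.001], [-0.0, -0.001, -1.0]]
ft_force: [-3.8, 2.6, 2.6]
opening: 0.0002
gripper_force: 2.5
```

{"api": "move_arm", "payload": {"motion": [{"x":0,"y":0.5,"z":0,"spin":0},{"x":0,"y":1,"z":0,"spin":0},{"x":0,"y":1,"z":0,"spin":0}]}}

```text
time_s: 8.4
tcp_pos: [0.6379, -0.0804, 0.0211]
orientation: [[0.524, 0.852, -0.002], [0.852, -0.524, 0.001], [-0.0, -0.002, -1.0]]
ft_force: [-7.5, 6.0, 6.1]
opening: -0.0002
gripper_force: 4.8
```

The arm has stalled against a force of about 10 N, so the bar is on the stop. I'll back off straight, lift, and check.

{"api": "move_arm", "payload": {"motion": [{"x":0,"y":-2,"z":0,"spin":0},{"x":0,"y":-12,"z":0,"spin":0},{"x":0,"y":-25,"z":0,"spin":0},{"x":0,"y":-25,"z":-50,"spin":0},{"x":0,"y":-25,"z":-110,"spin":0},{"x":-80,"y":-100,"z":-180,"spin":0},{"x":-200,"y":-150,"z":-180,"spin":0},{"x":-300,"y":-150,"z":-180,"spin":0},{"x":-300,"y":-150,"z":-180,"spin":0},{"x":-300,"y":-150,"z":-180,"spin":0},{"x":-300,"y":-150,"z":-180,"spin":0},{"x":-300,"y":-150,"z":-180,"spin":0}]}}

```text
time_s: 9.9
tcp_pos: [0.3526, -0.2587, 0.2015]
orientation: [[0.527, 0.85, 0.0], [0.85, -0.527, -0.001], [-0.0, 0.001, -1.0]]
ft_force: [0.4, -0.7, 0.5]
opening: -0.0003
gripper_force: 0.0
```

```bash
python3 - <<'E'
from h import *
from cell import calibration,state,snapshot
im2=snapshot('scene')[:,:,::-1];im=snapshot('top')[:,:,::-1];s=state();print(s['time_s'],s['ft_force'],s['tcp_pos'])
cv2.imwrite('pics/s4.png',np.hstack([cv2.resize(im2[230:400,250:440],(400,358),interpolation=2),cv2.resize(im[170:300,235:445],(400,358),interpolation=2)]))
E
```

```text
10.0 [ 0.78206446  0.38164488 -0.09285595] [ 0.35394578 -0.25754499  0.20122218]
```

View pics/s4.png

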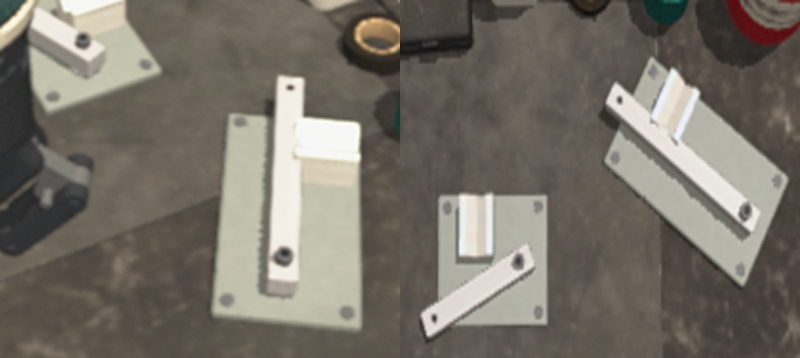

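The long bar rests against its V-block, at about (655,135) in the top view, parallel to its plate. The short bar hasn't moved, and the arm is clear of everything.

```bash
python3 -c "
from cell import robot
print(robot.finish_job())"
```

```text
the job is handed in; nothing more can be done
None
```

The longer bar now rests against its V-block, the shorter bar was left as it was, and the job was handed in at about 10 s with the arm clear.

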